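# Find the high point of a focus camshaft with a dial indicator

### The arm

A 6-joint arm with a two-finger parallel gripper is mounted at the origin on the work surface. World frame = base frame: x ahead of the robot, y to its left, z up, the work surface at z = 0. Lengths are in m, angles in rad, forces in N, time in s.
With the tool pointing down it reaches from about 0.275 to 0.825 m from the base axis. Payload 4.9 kg.
Tool frame: the origin (TCP) lies on the centre line of the jaws, within the pads' length; the fingertips stand 11 mm ahead of it and the grasp point (between the pads) lies 8 mm behind it; z points along the fingers, y is the line along which they close (so a half turn about z gives the same grasp; the last joint's range is limited). The gripper opens to 85 mm and grips with 20 to 120 N. Pads are 22 mm wide; open, the fingers measure 114 mm over their backs; the gripper's body (76 mm by 85 mm) begins 54 mm behind the grasp point. The pads swing forward as they close: fully open they stand 13 mm farther back than shut.
Start: joints at [-1.332, 0.326, -0.193, 1.052, 0, 1.437], TCP at [0.2, -0.512, 0.208] pointing down, gripper open.
Joint ranges: [-2.65, 2.65], [-0.97, 1.79], [-1.3, 1.35], [-1.93, 2.1], [-1.47, 1.37], [-3.14, 3.14]. Speed limits (rad/s): [2.57, 2.57, 3.14, 3.14, 3.14, 3.14].

### API

Orientations are given as a unit quaternion [x, y, z, w].
In Python, from bench import r gives the robot as it stands.
- The arm moves only by the tool step_arm, never from a script. Its arguments are lists of equal length, an entry for each row: "translation": the shift along the world's x, y, z in normalised numbers (1 is 600 mm), a list of three; "angular": the turn, a rotation vector about the world's x, y, z in shares of 2 pi rad (1.0 is 2 pi rad), a list of three; "fingers": the closure, from 0 (fully open) to 1 (shut). A call has 1 to 12 rows; each row is the pose to reach, as a shift and turn from the pose commanded when the call began; what a row does not reach only later rows make up. A row lasts 1/12 s, in which the tool goes at most 41.7 mm and 7.16 degrees, less where a joint would pass 70% of its speed; a pose out of reach is approached as far as the arm can. A shift or turn number past 1, either way, is cut back to 1. A call with a gripper value outside its range is refused whole. The fingers move at their own pace and stop on an object; "force" is the grip in N (left out, the last holds). Time passes only in rows, so rows that repeat a pose let the fingers close. It gives the time, the measured TCP pose, the force, the opening and the grip force at its end, in the units of the state.
- r.get_obs(): the state, without advancing time (a new reading comes with each control period).
- r.get_image(name): name is "side" or "top" or "wrist"; returns (picture, depth): 480x640x3 uint8, blue, green, red; 480x640 float32, m along the optical axis (not along the pixel's ray), 0 where there is no reading.
- r.calibration(name): a dict with "camera_matrix" (3x3 intrinsics, pixels), "view" (4x4, takes a point from world to camera coordinates); the wrist camera has in their place "mount" (4x4, takes a point from camera to tool coordinates, whose origin is the TCP and whose axes are the flange's). Camera axes: x right, y up, looking along -z (the intrinsics and any distortion apply to the point x, -y, -z); pixel columns grow to the right and rows downward; lengths in m; the calibration is good to about 2 mm. A picture is of the moment at which its call begins: read the wrist's pose just before it. calibration takes no time and is no camera call.
- r.close_job(): hands the job in; it is judged then, once.
The state is a dict: "time": time; "qpos": joint angles; "qd": joint speeds; "joint_efforts": joint torques, N m; "tcp_pos": TCP position; "orientation": TCP orientation; "wrist_force": force on the tool from outside, world axes, zero at the start; "wrist_torque": the same for the moment, N m; "finger_gap": finger opening in m; "finger_force": force on a finger pad.
Only numpy, scipy, OpenCV 4.12 (cv2) and the standard library are available. Lean on these libraries where they do the work, as an engineer would, in place of code of your own. Each camera call takes 0.05 s, during which the arm holds its last target. There are 200 camera calls.

### The job

The microscope's focus camshaft lies in the two V-blocks under the dial indicator. Lower the indicator's carriage until the plunger rests on the brass cam with about half of its travel pushed in, then roll the shaft with a light touch until the needle has shown the cam's lowest point, and roll on to its highest point and leave it there under the plunger. Keep the shaft seated in both V-blocks, never push the plunger to the end of its travel, and leave the other things on the bench alone.

Things in the scene. Friction and masses are not known exactly. Their poses are not given: they have to be found in the camera images.
- stand: Comparator stand, fixed: dark granite plate 280 x 280 x 20 mm with two steel V-blocks and a column. Origin on the table (plate's underside) below the middle between the V-blocks. y runs from the knob-side V-block to the other, parallel to the grooves and the shaft; x runs towards the column, z up. The plate reaches from x = -80 to 200 and y = -140 to 140 mm.
- vblock (a point): Top centre of the V-block on the knob's side, at y = -90 mm of the stand, 65 mm above the table; 50 mm in x, 22 mm wide in y, with a 90 degree groove 16 mm deep along y. Its twin stands at y = +90 mm.
- column_top (a point): Top of the steel column, 22 mm in diameter, 265 mm above the table, at x = 145, y = 50 mm of the stand: keep the gripper clear of it.
- shaft: Focus camshaft, loose in the V-blocks: oiled steel shaft 12 mm in diameter, 220 mm long, along its own y axis, 0.34 kg with knob and cam. Origin on its axis at mid-length; seated, the axis is 57.5 mm above the table. It stays at the angle where it is left. Thin collars beside the V-blocks leave 1.5 mm end play each way. Its frame does not tell where the cam's high side is.
- knob (a point): Centre of the focus knob, on the shaft's axis at y = -60 mm of the shaft: black ribbed cylinder 48 mm in diameter, 20 mm wide, top 81.5 mm above the table, friction about 0.6, firm: it gives only some 0.3 mm under 10 N, so press by force. A fingertip pressed on its top with some 3 to 8 N and drawn across, along the stand's x, rolls the shaft; 25 N is too much.
- cam_seat (a point): Point on the shaft's axis inside the brass cam (y = 50 mm of the shaft). The cam is a round disc 30 mm in diameter, 16 mm wide, fixed hard to the shaft with its centre 2 mm off the axis: its top rises and falls 4 mm in a turn, between 70.5 and 74.5 mm above the table. Its high side points another way round the shaft each time.
- gauge: Dial-indicator carriage: aluminium arm on the column, held up by friction; pushed with 5 N or more it slides straight down (15 N up) and stays where it is left. Origin in the plunger's line, where the tip is when fully out: x = 0, y = 50 mm of the stand, above the cam; axes as the stand's. Starts 18 to 41 mm too high and can be lowered past the end of the plunger's travel.
- grip (a point): Top centre of the carriage's handle, an upright round black post 16 mm in diameter, standing 42 mm up from the carriage's arm, 62 mm from the plunger's line towards the column, 87 mm above the carriage's origin. The post is rigid with the carriage.
- dial (a point): Centre of the dial's face (59 mm across, facing up), 66 mm above the carriage's origin, on the plunger's line. Twelve long ticks 1 mm apart; the black needle points to the column when the plunger is out and goes once round clockwise in 12 mm.
- tip (a point): Lowest point of the plunger's 5 mm ball tip; it moves with the plunger. Fully out it is the carriage's origin.
- plunger (a joint): The dial's reading: how far the plunger is pushed in (m), 0 = fully out, 0.012 = end of its travel. It presses down with 0.7 N at 0, 1.0 N at half travel and 1.4 N at the end. Set at half travel it has room for the cam's whole rise and fall.
- objective: Bystander on the plate: steel microscope objective 26 mm in diameter, 42 mm tall, standing; origin under its centre.
- spacer: Bystander on the plate: brass spacer ring 26 mm in diameter, 8 mm high; origin under its centre.
- petri: Bystander: clear dish 90 mm in diameter, 14 mm high.
- petri_small: Bystander: clear dish 56 mm in diameter, 14 mm high.
- tweezers: Bystander: steel tweezers 145 mm long, lying.
- screwdriver: Bystander: screwdriver 150 mm long, lying.
- slide_box: Bystander: grey slide box 85 x 75 x 35 mm.
- bottle: Bystander: amber bottle 56 mm in diameter, 100 mm tall.
Mind the look-alikes: they are no part of the job. Of the things that look like the shaft, the larger one is meant.

How it is judged:
By the outcome, as a careful person would: the job done as asked, in the order asked, and still so for the second after the job is handed in, with the robot touching nothing.
It also fails if it takes over 70 s, if anything falls off the work surface, if the arm or the gripper's body presses on something with over 40 N, if the wrist force passes 120 N, or if a joint passes its speed limit or range.

## Working session

There is one attempt and no reset: what is moved stays moved. The work goes in short steps, Python scripts to look and compute and a tool call to move; the robot and the scene stay as the last step left them, time stands still between calls to the robot, and variables do not carry over. Pictures are saved under pics/ and viewed, at most 10 in all, crops included, and the job is handed in when it is done.

Besides the shell and the picture viewer there is one more tool, called as name(argument=value, ...) on one line, values as JSON. step_arm: Moves the arm, as the interface text tells. Its arguments: {"type":"object","properties":{"translation":{"type":"array","items":{"type":"array","items":{"type":"number"}}},"angular":{"type":"array","items":{"type":"array","items":{"type":"number"}}},"fingers":{"type":"array","items":{"type":"number"}},"force":{"type":"number"}},"required":["translation","angular","fingers"]}

```bash
mkdir -p pics; ls; cat > h.py <<'E'
import numpy as np, cv2
from bench import r
def cam(n):
    c=r.calibration(n);K=np.array(c["camera_matrix"])
    if n=="wrist":
        from scipy.spatial.transform import Rotation as R
        o=r.get_obs();T=np.eye(4);T[:3,:3]=R.from_quat(o["orientation"]).as_matrix();T[:3,3]=o["tcp_pos"]
        return K,np.linalg.inv(T@np.array(c["mount"])),c
    return K,np.array(c["view"]),c
def proj(K,V,P):
    p=V@np.append(P,1);q=K@np.array([p[0],-p[1],-p[2]]);return q[:2]/q[2]
def unproj_d(K,V,uv,d):
    q=np.linalg.solve(K,[uv[0],uv[1],1])*d
    return (np.linalg.inv(V)@[q[0],-q[1],-q[2],1])[:3]
def unproj_z(K,V,uv,z):
    a=unproj_d(K,V,uv,.1);b=unproj_d(K,V,uv,1.);return a+(b-a)*(z-a[2])/(b[2]-a[2])
E
python3 - <<'E'
from h import *
for n in("top","side"):
    K,V,c=cam(n);print(n,K.round(1).tolist(),{k:v for k,v in c.items() if k not in("camera_matrix","view")},np.linalg.inv(V).round(3).tolist())
    im,d=r.get_image(n);cv2.imwrite(f"pics/{n}0.png",im);np.save(f"{n}0.npy",d)
E
```

```text
pics
top [[488.3, 0.0, 307.3], [0.0, 488.3, 238.9], [0.0, 0.0, 1.0]] {} [[-0.024, 0.996, -0.086, 0.359], [-1.0, -0.025, -0.014, -0.013], [-0.016, 0.085, 0.996, 1.629], [0.0, 0.0, 0.0, 1.0]]
side [[446.4, 0.0, 320.1], [0.0, 446.4, 234.3], [0.0, 0.0, 1.0]] {} [[0.975, 0.121, -0.186, 0.297], [-0.222, 0.521, -0.824, -0.925], [-0.003, 0.845, 0.534, 0.762], [0.0, 0.0, 0.0, 1.0]]
```

View pics/top0.png

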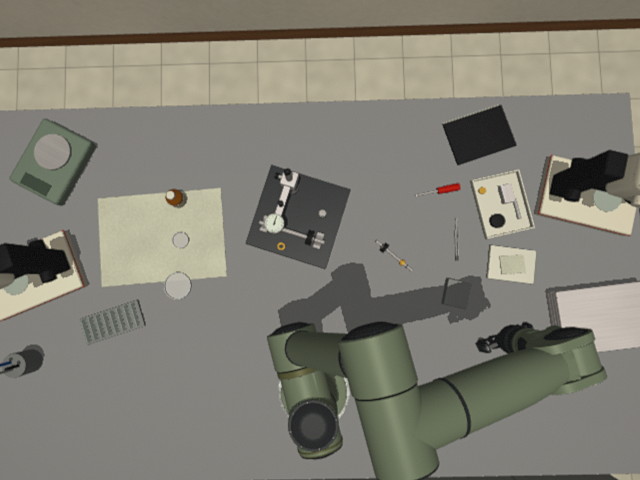

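View pics/side0.png

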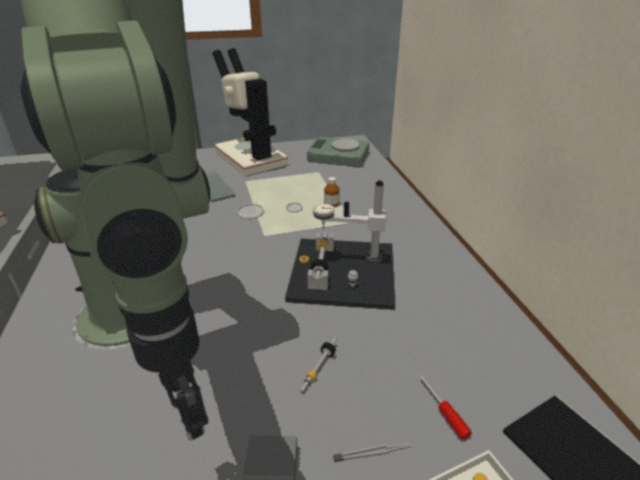

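The top view shows the stand's plate with corners near (272,166), (350,187), (325,268) and (247,243), and the dial at (275,223). There are two shaft-like candidates. One lies in the V-blocks, (285,229) to (322,240), with its knob at about (312,237). The other lies loose on the table, (378,241) to (410,268). The one in the V-blocks under the dial is meant. I'll confirm it in an enlarged crop.

```bash
python3 - <<'E'
from h import *
im=cv2.imread("pics/top0.png");cv2.imwrite("pics/top0c.png",cv2.resize(im[155:280,240:420],None,fx=4.4,fy=4.4,interpolation=cv2.INTER_CUBIC))
K,V,c=cam("top")
g=cv2.cvtColor(im,cv2.COLOR_BGR2GRAY);m=(g<70).astype(np.uint8);m[:, :235]=0;m[:,360:]=0;m[:155]=0;m[262+15:]=0
m=cv2.morphologyEx(m,cv2.MORPH_CLOSE,np.ones((9,9)))
cs=max(cv2.findContours(m,0,2)[0],key=cv2.contourArea);R=cv2.minAreaRect(cs);B=cv2.boxPoints(R);print(R)
P=np.array([unproj_z(K,V,b,.02) for b in B]);print(B.round(1).tolist(),P.round(4).tolist(),np.linalg.norm(np.diff(P,axis=0),axis=1))
for uv in [(312,237)]:print(unproj_z(K,V,uv,.08))
print(r.calibration("wrist"))
E
```

```text
((297.5000305175781, 216.0), (82.53543090820312, 83.80034637451172), 18.434947967529297)
[[245.10000610351562, 242.6999969482422], [271.6000061035156, 163.1999969482422], [349.8999938964844, 189.3000030517578], [323.3999938964844, 268.79998779296875]] [[0.49, 0.2159, 0.02], [0.7554, 0.1233, 0.02], [0.6597, -0.1363, 0.02], [0.3974, -0.041, 0.02]] [0.28107421 0.27667371 0.27901712]
[ 0.49792204 -0.0063637   0.08      ]
{'camera_matrix': array([[341.84910466,   0.        , 324.02684866],
       [  0.        , 341.84910466, 235.18142619],
       [  0.        ,   0.        ,   1.        ]]), 'mount': array([[ 1.02802539e-03,  9.50181880e-01,  3.11694303e-01,
         7.86566021e-02],
       [ 9.99999192e-01, -7.43771519e-04, -1.03083801e-03,
         3.85659596e-04],
       [-7.47654257e-04,  3.11695111e-01, -9.50181877e-01,
        -1.65687276e-01],
       [ 0.00000000e+00,  0.00000000e+00,  0.00000000e+00,
         1.00000000e+00]])}
```

View pics/top0c.png

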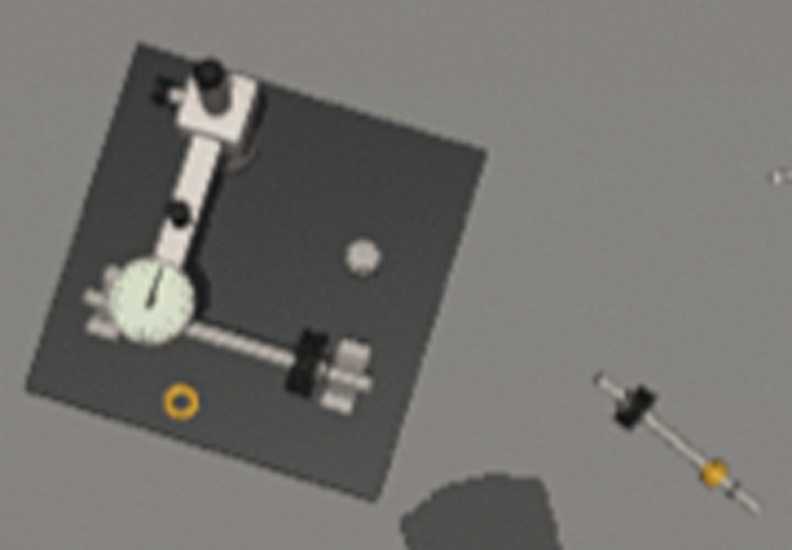

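The crop confirms it: the shaft in the V-blocks has its knob near crop (308,363), under the dial at (150,300), with the post at (180,213). The loose shaft at (635,408) to (715,475) is the smaller look-alike and stays untouched.

```bash
python3 - <<'E'
from h import *
from scipy.spatial.transform import Rotation as R
K,V,c=cam("top");d=np.load("top0.npy")
f=lambda u,v:np.array([u/4.4+240-.4,v/4.4+155-.4])
A,B,C,D=[unproj_z(K,V,f(*p),.02)[:2] for p in((138,42),(487,152),(377,502),(25,388))]
print(A,B,C,D)
x=(A-D)+(B-C);a=np.arctan2(x[1],x[0]);y=(A-B)+(D-C);b=np.arctan2(y[1],y[0])-np.pi/2;print(np.degrees([a,b]));a=(a+b)/2
X=np.array([np.cos(a),np.sin(a)]);Y=np.array([-X[1],X[0]]);O=(A+B+C+D)/4-.06*X;print("O",O,"knob",O-.06*Y,"post",O+.062*X+.05*Y,X,Y)
for n,p in(("dial",(150,300)),("post",(180,213)),("knob",(308,363)),("vb",(350,352))):
    u=f(*p);i=np.round(u).astype(int);print(n,unproj_d(K,V,u,d[i[1],i[0]]).round(4))
o=r.get_obs();M=R.from_quat(o["orientation"]);print(o["tcp_pos"],M.as_matrix().round(3),o["time"])
T=np.array([[Y[0],X[0],0],[Y[1],X[1],0],[0,0,-1]]);print((R.from_matrix(T)*M.inv()).as_rotvec())
E
```

```text
[0.75218455 0.12553746] [ 0.66014355 -0.13754014] [ 0.39761353 -0.04718649] [0.48966572 0.21529477]
[-18.93384428 -19.30437872]
O [0.51821145 0.05867838] knob [0.49855947 0.001988  ] post [0.59316817 0.08561332] [ 0.94483971 -0.32753308] [0.32753308 0.94483971]
dial [0.5347 0.1068 0.1782]
post [0.5907 0.0839 0.1985]
knob [0.4981 0.0013 0.077 ]
vb [ 0.5066 -0.0295  0.0631]
[ 0.20019369 -0.51167572  0.20767622] [[ 0.931  0.364 -0.   ]
 [ 0.364 -0.931  0.002]
 [ 0.    -0.002 -1.   ]] 0.1
[-0.00128517 -0.0010056   0.86432623]
```

The manual's scale: shifts go in shares of 600 mm and turns go in shares of 2 pi rad. Converting my numbers, 365 mm / 600 = 0.6083, 335 mm / 600 = 0.5583, 0.864 rad / 6.2832 = 0.1375.

step_arm(translation=[[0,0,0.0667],[0.0167,0.0333,0.1333],[0.05,0.0917,0.2],[0.0917,0.15,0.2333],[0.1333,0.2083,0.2333],[0.175,0.2667,0.2333],[0.2167,0.325,0.2333],[0.2583,0.3833,0.2333],[0.2917,0.4417,0.2333],[0.3333,0.5,0.2333],[0.3667,0.5583,0.2333],[0.4,0.6083,0.2333]], angular=[[0,0,0],[0,0,0],[0,0,0.0159],[0,0,0.0318],[0,0,0.0477],[0,0,0.0637],[0,0,0.0796],[0,0,0.0955],[0,0,0.1114],[0,0,0.1273],[0,0,0.1375],[0,0,0.1375]], fingers=[1,1,1,1,1,1,1,1,1,1,1,1], force=40)

```text
time: 1.1
tcp_pos: [0.4301, -0.1617, 0.3482]
orientation: [0.814, 0.581, -0.0, -0.0]
wrist_force: [0.6, -1.3, -0.2]
finger_gap: 0.0001
finger_force: 0.0
```

Converted, 231 mm / 600 = 0.385, 205 mm / 600 = 0.3417.

step_arm(translation=[[0.0333,0.0583,0],[0.0667,0.1167,0],[0.1,0.175,0],[0.1417,0.2333,0],[0.1833,0.2917,0],[0.2167,0.3417,0],[0.25,0.385,0],[0.2533,0.385,0],[0.2533,0.385,0],[0.2533,0.385,0]], angular=[[0,0,0],[0,0,0],[0,0,0],[0,0,0],[0,0,0],[0,0,0],[0,0,0],[0,0,0],[0,0,0],[0,0,0]], fingers=[1,1,1,1,1,1,1,1,1,1])

```text
time: 1.93
tcp_pos: [0.5812, 0.067, 0.3477]
orientation: [0.815, 0.58, -0.001, -0.0]
wrist_force: [0.6, 0.9, 1.1]
finger_gap: -0.0
finger_force: 0.0
```

```bash
python3 - <<'E'
from h import *
o=r.get_obs();K,V,c=cam("wrist");im,d=r.get_image("wrist");cv2.imwrite("pics/w1.png",im);np.save("w1.npy",d);np.save("w1V.npy",V)
print({k:np.round(v,3) for k,v in o.items()})
O=np.array([.5182,.0587]);X=np.array([.945,-.3275]);Y=np.array([.3275,.945])
for n,x,y,z in(("dial",0,.05,.178),("post",.062,.05,.199),("knob",0,-.06,.0815),("vb",0,-.09,.065),("col",.145,.05,.265)):print(n,proj(K,V,np.append(O+x*X+y*Y,z)).round(1))
E
```

```text
{'time': np.float64(1.933), 'qpos': array([-1.100e-02,  3.510e-01,  1.950e-01,  1.416e+00, -1.000e-03,
        1.893e+00]), 'qd': array([-0.025, -0.024, -0.011,  0.   ,  0.003,  0.002]), 'joint_efforts': array([ 9.1100e-01, -4.6491e+01,  2.8120e+01, -7.8000e-02,  4.3000e-02,
        1.0000e-03]), 'tcp_pos': array([0.581, 0.067, 0.348]), 'orientation': array([ 0.815,  0.58 , -0.001, -0.   ]), 'wrist_force': array([0.571, 0.907, 1.113]), 'wrist_torque': array([-0.016,  0.032,  0.011]), 'finger_force': np.float64(0.0), 'finger_gap': np.float64(-0.0)}
dial [267.1 183.8]
post [330.5 187.8]
knob [282.6 252.7]
vb [284.7 268.1]
col [443.8 204. ]
```

View pics/w1.png

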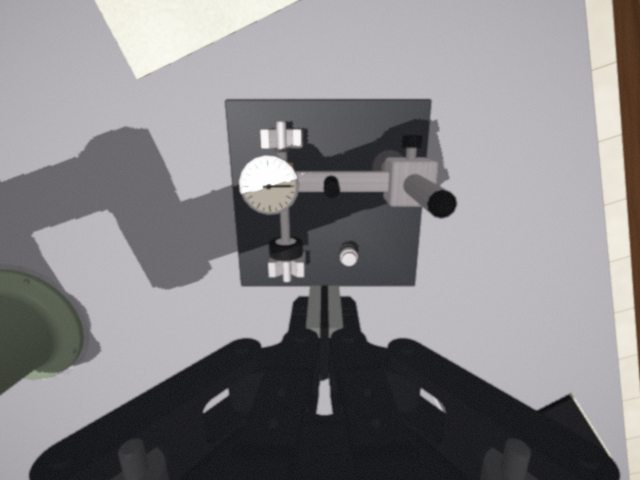

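The wrist view confirms the stand's pose within about 2 px: dial centre (269,185), post top (331,185), knob (286,247), column top (441,203). The needle points at the column.

step_arm(translation=[[0.0067,0.01,-0.05],[0.0133,0.02,-0.1],[0.0183,0.03,-0.1417],[0.0183,0.03,-0.175],[0.0183,0.03,-0.175],[0.0183,0.03,-0.175]], angular=[[0,0,0],[0,0,0],[0,0,0],[0,0,0],[0,0,0],[0,0,0]], fingers=[1,1,1,1,1,1])

```text
time: 2.48
tcp_pos: [0.5915, 0.084, 0.2433]
orientation: [0.815, 0.579, -0.001, -0.001]
wrist_force: [-0.3, -0.3, 0.5]
finger_gap: 0.0002
finger_force: 0.0
```

```bash
python3 - <<'E'
from h import *
K,V,c=cam("wrist");d=np.load("w1.npy");V1=np.load("w1V.npy")
for n,p in(("dial",(267,188)),("post",(331,183)),("knobtop",(286,243)),("col",(441,203))):print(n,unproj_d(K,V1,p,d[p[1],p[0]]).round(4))
o=r.get_obs();im,d=r.get_image("wrist");cv2.imwrite("pics/w2.png",im);np.save("w2.npy",d);np.save("w2V.npy",V)
print(o["tcp_pos"],o["wrist_force"],o["time"])
E
```

```text
dial [0.533  0.1022 0.1783]
post [0.595  0.0895 0.1979]
knobtop [0.5045 0.0091 0.0665]
col [0.6698 0.0599 0.265 ]
[0.5915383  0.08399523 0.2432593 ] [-0.34130889 -0.3150297   0.47870718] 2.4833
```

View pics/w2.png

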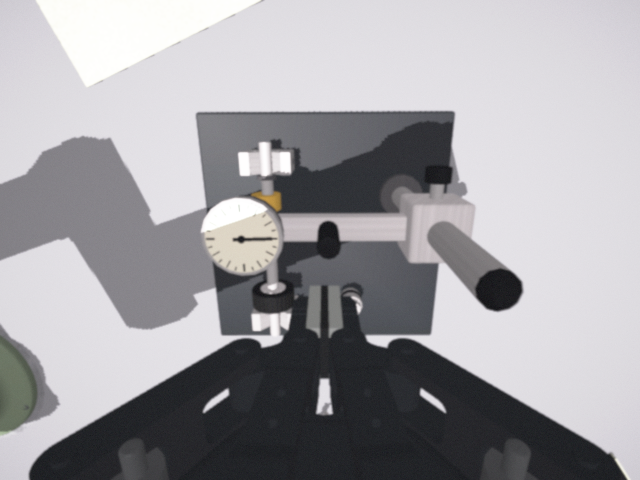

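Post top at about (329,246), dial centre (241,239) with the needle at 0 (right, towards the column), and column top (498,289).

```bash
python3 - <<'E'
from h import *
K,_,c=cam("wrist");V=np.load("w2V.npy");d=np.load("w2.npy");M=np.linalg.inv(V)
for n,p in(("post",(329,246)),("dialc",(243,250)),("col",(498,289)),("knob front",(272,290))):print(n,d[p[1],p[0]],unproj_d(K,V,p,d[p[1],p[0]]).round(4))
print("post at .198",unproj_z(K,V,(329,246),.198).round(4),"dial",unproj_z(K,V,(241,239),.178).round(4),"col",unproj_z(K,V,(498,289),.265).round(4))
print("tip",proj(K,V,np.array([.5915,.084,.2323])).round(1))
# centre of high blob on post by depth
u,v=np.meshgrid(range(310,350),range(215,270));P=np.array([unproj_d(K,V,(a,b),d[b,a]) for a,b in zip(u.ravel(),v.ravel())])
m=(P[:,2]>.194)&(P[:,2]<.204);print(m.sum(),np.median(P[m],0),P[m].min(0),P[m].max(0))
E
```

```text
post 0.22351184 [0.5947 0.0853 0.1988]
dialc 0.2472021 [0.5327 0.0954 0.1775]
col 0.15935744 [0.6693 0.0625 0.2653]
knob front 0.3835356 [0.5029 0.0095 0.064 ]
post at .198 [0.5946 0.085  0.198 ] dial [0.5349 0.1037 0.178 ] col [0.6694 0.0623 0.265 ]
tip [325.1 270.3]
444 [0.59407572 0.0846685  0.19846519] [0.58624898 0.07627787 0.19427671] [0.60148479 0.09184857 0.20022356]
```

Converted, -66 mm / 600 = -0.11, 2.5 mm / 600 = 0.0042.

step_arm(translation=[[0.0033,0.0017,-0.0167],[0.0042,0.0017,-0.0333],[0.0042,0.0017,-0.0467],[0.0042,0.0017,-0.0533],[0.0042,0.0017,-0.0583],[0.0042,0.0017,-0.0667],[0.0042,0.0017,-0.0767],[0.0042,0.0017,-0.0867],[0.0042,0.0017,-0.0967],[0.0042,0.0017,-0.105],[0.0042,0.0017,-0.11],[0.0042,0.0017,-0.11]], angular=[[0,0,0],[0,0,0],[0,0,0],[0,0,0],[0,0,0],[0,0,0],[0,0,0],[0,0,0],[0,0,0],[0,0,0],[0,0,0],[0,0,0]], fingers=[1,1,1,1,1,1,1,1,1,1,1,1])

```text
time: 3.53
tcp_pos: [0.5946, 0.0863, 0.1764]
orientation: [0.815, 0.58, -0.001, -0.0]
wrist_force: [0.5, 0.2, 0.3]
finger_gap: -0.0005
finger_force: 0.0
```

```bash
python3 - <<'E'
from h import *
K,V,c=cam("wrist");o=r.get_obs();im,d=r.get_image("wrist");cv2.imwrite("pics/w3.png",im);np.save("w3.npy",d)
print(o["tcp_pos"],o["wrist_force"],o["time"])
z=o["tcp_pos"][2]-.011-.087+.066
q=proj(K,V,np.array([.5345,.104,z]));print(q,z)
a,b=np.round(q).astype(int)
p=unproj_d(K,V,(a,b+12),d[b+12,a]);print(p)
cv2.imwrite("pics/w3c.png",cv2.resize(im[b-90:b+90,a-100:a+140],None,fx=3,fy=3,interpolation=cv2.INTER_CUBIC))
E
```

```text
[0.59463726 0.08626291 0.17639754] [0.46147071 0.20854445 0.2778833 ] 3.5333
[224.73600384 260.64368726] 0.14439753519124898
[0.54559718 0.10675528 0.17649373]
```

View pics/w3c.png

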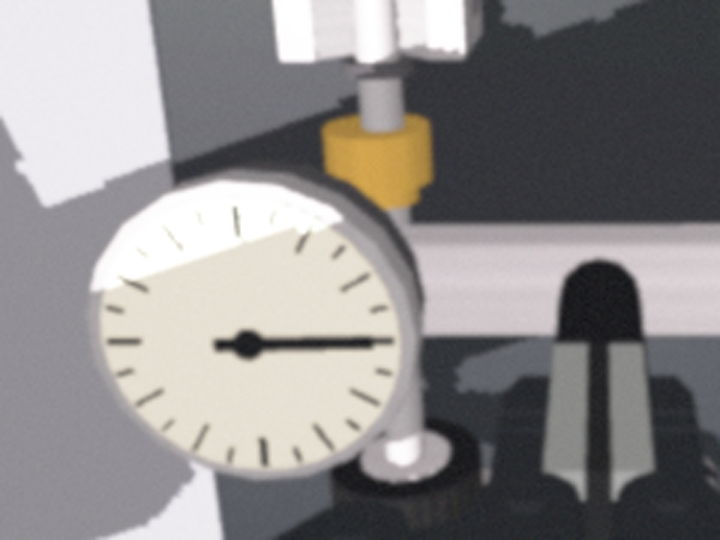

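The dial centre hasn't dropped (z still about 0.177) and there is no force, so the fingers seem to have gone past the post. I'll check the actual fingertip location from depth.

```bash
python3 - <<'E'
from h import *
K,V,c=cam("wrist");d=np.load("w3.npy");mt=np.array(c["mount"])
for u in (314,325,335):
  for v in (262,270,278,283,287,291,296,305,315,325,340):
    q=np.linalg.solve(K,[u,v,1])*d[v,u];t=mt@[q[0],-q[1],-q[2],1]
    print(u,v,"tool mm",(t[:3]*1e3).round(1),"world",unproj_d(K,V,(u,v),d[v,u]).round(4))
d=np.load("w2.npy")
for u,v in((315,290),(315,300),(325,296),(335,290),(329,240)):
    q=np.linalg.solve(K,[u,v,1])*d[v,u];t=mt@[q[0],-q[1],-q[2],1];print("w2",u,v,(t[:3]*1e3).round(1))
E
```

```text
314 262 tool mm [ 1.7 -6.5 19. ] world [0.5894 0.09   0.158 ]
314 270 tool mm [ 1.9 -6.1  7.1] world [0.5898 0.0901 0.1699]
314 278 tool mm [ 2.7 -5.8 -4.9] world [0.5903 0.0907 0.1818]
314 283 tool mm [  2.7  -5.7 -10.7] world [0.5905 0.0907 0.1877]
314 287 tool mm [  9.6  -5.1 -28.6] world [0.5933 0.097  0.2056]
314 291 tool mm [  9.3  -5.  -31.9] world [0.5933 0.0967 0.2089]
314 296 tool mm [  9.7  -4.9 -37.2] world [0.5936 0.097  0.2141]
314 305 tool mm [  9.6  -4.7 -44.4] world [0.5937 0.0969 0.2214]
314 315 tool mm [  9.4  -4.5 -51.7] world [0.5938 0.0966 0.2286]
314 325 tool mm [  9.9  -4.3 -59.1] world [0.5942 0.097  0.2361]
314 340 tool mm [ 10.3  -4.  -68.6] world [0.5946 0.0973 0.2456]
325 262 tool mm [ 5.1 -0.1 10.9] world [0.5965 0.0911 0.1661]
325 270 tool mm [ 5.2 -0.1 -0.3] world [0.5965 0.0912 0.1772]
325 278 tool mm [  5.3  -0.2 -10.3] world [0.5965 0.0913 0.1873]
325 283 tool mm [  5.1  -0.2 -15.5] world [0.5965 0.0911 0.1925]
325 287 tool mm [  9.1  -0.2 -27.8] world [0.5978 0.095  0.2047]
325 291 tool mm [  9.8  -0.2 -32.8] world [0.598  0.0956 0.2098]
325 296 to
[... 469 characters left out ...]
world [0.6007 0.0874 0.1823]
335 283 tool mm [  2.8   4.8 -10.7] world [0.6004 0.0873 0.1877]
335 287 tool mm [ 10.    4.2 -29.5] world [0.6022 0.0944 0.2065]
335 291 tool mm [  9.2   4.1 -31.7] world [0.6019 0.0936 0.2087]
335 296 tool mm [  9.6   3.9 -37. ] world [0.6019 0.0941 0.214 ]
335 305 tool mm [  9.3   3.7 -43.9] world [0.6016 0.0938 0.2209]
335 315 tool mm [  9.8   3.5 -52.2] world [0.6015 0.0944 0.2292]
335 325 tool mm [  9.8   3.3 -59.1] world [0.6013 0.0945 0.236 ]
335 340 tool mm [ 10.7   2.9 -69.3] world [0.6013 0.0955 0.2462]
w2 315 290 [  9.5  -4.6 -31.3]
w2 315 300 [  9.6  -4.4 -40.4]
w2 325 296 [  9.5  -0.3 -36.9]
w2 335 290 [  9.5   4.1 -31.4]
w2 329 240 [ 6.3  2.6 44.9]
```

The depth shows the fingertips end about 28 mm behind the reported TCP (tool z ≈ -28 mm). They are therefore still about 6 mm above the post, which agrees with zero force. I'll use the measured offset from here.

Converted, -12 mm / 600 = -0.02, -10 mm / 600 = -0.0167.

step_arm(translation=[[-0.0012,-0.0033,-0.0033],[-0.0012,-0.0033,-0.0067],[-0.0012,-0.0033,-0.0083],[-0.0012,-0.0033,-0.01],[-0.0012,-0.0033,-0.0117],[-0.0012,-0.0033,-0.0133],[-0.0012,-0.0033,-0.0167],[-0.0012,-0.0033,-0.02]], angular=[[0,0,0],[0,0,0],[0,0,0],[0,0,0],[0,0,0],[0,0,0],[0,0,0],[0,0,0]], fingers=[1,1,1,1,1,1,1,1])

```text
time: 4.25
tcp_pos: [0.5949, 0.0841, 0.1655]
orientation: [0.815, 0.58, 0.0, 0.0]
wrist_force: [1.0, -1.1, 4.1]
finger_gap: 0.0001
finger_force: 2.1
```

```bash
cat > dial.py <<'E'
from h import *
def look(name):
    K,V,c=cam("wrist");o=r.get_obs();im,d=r.get_image("wrist");cv2.imwrite(f"pics/{name}.png",im);np.save(f"{name}.npy",d);np.save(f"{name}V.npy",V)
    return o,K,V,im,d
E
python3 - <<'E'
from dial import *
o,K,V,im,d=look("w4");print(o["tcp_pos"],o["wrist_force"],o["time"])
u,v=np.meshgrid(range(150,280,3),range(220,340,3));P=np.array([unproj_d(K,V,(a,b),d[b,a]) for a,b in zip(u.ravel(),v.ravel())])
m=np.hypot(P[:,0]-.5345,P[:,1]-.104)<.025;print("dial z",np.percentile(P[m,2],[10,50,90]))
for u,v in((315,288),(325,290),(335,288)):print(unproj_d(K,V,(u,v),d[v,u]))
E
```

```text
[0.59486942 0.08412744 0.16551124] [ 1.00325874 -1.06069301  4.12470916] 4.25
dial z [0.07215497 0.16711006 0.16812178]
[0.59365627 0.09486105 0.19544297]
[0.59780799 0.093417   0.19733109]
[0.60184731 0.09148376 0.19444783]
```

Converted, -26 mm / 600 = -0.0433, -24 mm / 600 = -0.04.

step_arm(translation=[[0,0,-0.005],[0,0,-0.01],[0,0,-0.015],[0,0,-0.02],[0,0,-0.025],[0,0,-0.03],[0,0,-0.035],[0,0,-0.04],[0,0,-0.0433],[0,0,-0.0433]], angular=[[0,0,0],[0,0,0],[0,0,0],[0,0,0],[0,0,0],[0,0,0],[0,0,0],[0,0,0],[0,0,0],[0,0,0]], fingers=[1,1,1,1,1,1,1,1,1,1])

```text
time: 5.13
tcp_pos: [0.5942, 0.0844, 0.1387]
orientation: [0.815, 0.58, -0.0, -0.0]
wrist_force: [1.6, 0.0, 2.5]
finger_gap: -0.0001
finger_force: 0.8
```

```bash
cat >> dial.py <<'E'
def face(K,V,im,d,S=400,zg=None,c=(.5345,.104)):
    "rectified dial: column direction to the right, 1 px = 70/S mm; clockwise as on the dial; also the needle's reading"
    if zg is None:
        P=[]
        for b in range(0,480,3):
            for a in range(0,640,3):
                if d[b,a]>0:P.append(unproj_d(K,V,(a,b),d[b,a]))
        P=np.array(P);m=(np.hypot(P[:,0]-c[0],P[:,1]-c[1])<.022)&(P[:,2]>.11);zg=np.median(P[m,2])
    X=np.array([.945,-.3275,0]);Y=np.array([.3275,.945,0]);C=np.array([c[0],c[1],zg])
    src=np.float32([proj(K,V,C+.035*(i*X+j*Y)) for i,j in((-1,1),(1,1),(1,-1),(-1,-1))])
    H=cv2.getPerspectiveTransform(src,np.float32([[0,0],[S,0],[S,S],[0,S]]))
    return cv2.warpPerspective(im,H,(S,S),flags=cv2.INTER_CUBIC),zg
def needle(f,S=400):
    "mean darkness along rays from face centre (fit by bright disc)"
    g=cv2.cvtColor(f,cv2.COLOR_BGR2GRAY).astype(np.float32);k=S/70
    best=None
    for cx in np.arange(S/2-30,S/2+31,5):
        for cy in np.arange(S/2-30,S/2+31,5):
            s=cv2.getRectSubPix(g,(int(5*k),int(5*k)),(float(cx),float(cy)))[int(k):int(4*k),int(k):int(4*k)].mean()
            if best is None or s<best[0]:best=(s,cx,cy)
    _,cx,cy=best;th=np.radians(np.arange(0,360,.5));rr=np.arange(5,17,.25)*k
    u=(cx+np.outer(np.cos(th),rr)).astype(np.float32);v=(cy+np.outer(np.sin(th),rr)).astype(np.float32)
    s=cv2.remap(g,u,v,1).mean(1);s=cv2.GaussianBlur(np.r_[s,s,s][:,None],(1,9),0).ravel()[720:1440];i=s.argmin()
    w=np.clip(np.median(s)-30-s,0,None);w[np.abs((np.arange(720)-i+360)%720-360)>20]=0
    off=((np.arange(720)-i+360)%720-360)@w/max(w.sum(),1e-9)
    return ((i+off)/60)%12,(cx,cy),s.min(),np.median(s)
E
python3 - <<'E'
from dial import *
o,K,V,im,d=look("w5");print(o["tcp_pos"],o["wrist_force"],o["time"])
f,z=face(K,V,im,d);print(z,needle(f))
cv2.imwrite("pics/f5.png",np.hstack([f,cv2.resize(im,(400,300))[:,:].repeat(1,0) if 0 else cv2.copyMakeBorder(cv2.resize(im,(400,300)),0,100,0,0,0)]))
for a in("w3",):
    im3=cv2.imread("pics/w3.png")
E
```

```text
[0.59418521 0.08442652 0.13867033] [1.63883507 0.03267277 2.47264396] 5.1333
0.2366518237281151 (np.float64(3.2290471473814875), (np.float64(175.0), np.float64(215.0)), np.float32(16.422672), np.float32(56.04603))
```

View pics/f5.png

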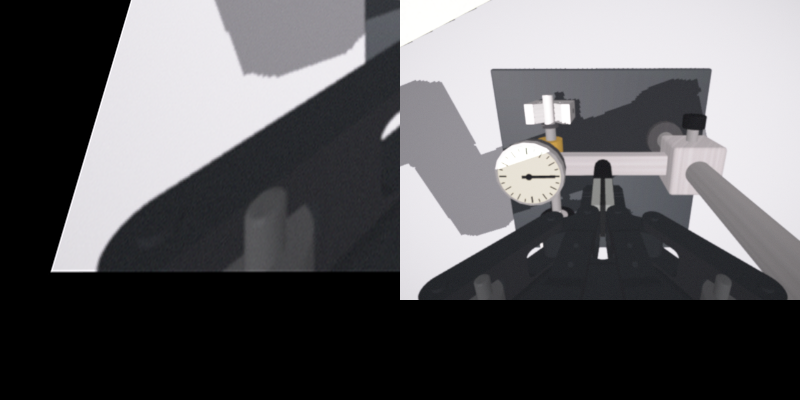

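The needle still points to the column (reading 0). My face crop was wrong because the gripper linkage polluted the depth median, so I'll restrict its z range.

```bash
sed -i 's/(P\[:,2\]>.11)/(P[:,2]>.115)\&(P[:,2]<.19)/' dial.py; python3 - <<'E'
from dial import *
K,_,_=cam("wrist")
for n in("w2","w4","w5"):
    V=np.load(n+"V.npy");d=np.load(n+".npy");im=cv2.imread(f"pics/{n}.png")
    f,z=face(K,V,im,d);print(n,z,needle(f))
E
```

```text
w2 0.17719074263045512 (np.float64(11.890633512771677), (np.float64(200.0), np.float64(205.0)), np.float32(58.376556), np.float32(213.94095))
w4 0.16725910470239677 (np.float64(11.921847243357503), (np.float64(200.0), np.float64(205.0)), np.float32(36.968487), np.float32(226.22571))
w5 0.14035622822026095 (np.float64(11.926678817804442), (np.float64(195.0), np.float64(205.0)), np.float32(37.749043), np.float32(226.90387))
```

Converted, -6 mm / 600 = -0.01, -4.5 mm / 600 = -0.0075.

step_arm(translation=[[0,0,-0.0025],[0,0,-0.005],[0,0,-0.0075],[0,0,-0.01],[0,0,-0.01]], angular=[[0,0,0],[0,0,0],[0,0,0],[0,0,0],[0,0,0]], fingers=[1,1,1,1,1])

```text
time: 5.6
tcp_pos: [0.5938, 0.0846, 0.1329]
orientation: [0.815, 0.58, -0.0, -0.001]
wrist_force: [0.4, 0.6, 0.7]
finger_gap: -0.0001
finger_force: 1.0
```

```bash
cat > rd.py <<'E'
import sys
from dial import *
o,K,V,im,d=look(sys.argv[1]);print(o["tcp_pos"].round(4),np.round(o["wrist_force"],1),o["time"])
f,z=face(K,V,im,d);n=needle(f);print("dial z",z.round(4),"READ",round((n[0]+.09)%12,2),n[1:])
cv2.imwrite(f"pics/f_{sys.argv[1]}.png",f)
E
python3 rd.py w6
```

```text
[0.5938 0.0846 0.1329] [0.4 0.6 0.7] 5.6
dial z 0.1346 READ 3.02 ((np.float64(200.0), np.float64(205.0)), np.float32(37.818462), np.float32(226.9385))
```

Converted, -3 mm / 600 = -0.005, -2 mm / 600 = -0.0033.

step_arm(translation=[[0,0,-0.0017],[0,0,-0.0033],[0,0,-0.005],[0,0,-0.005],[0,0,-0.005]], angular=[[0,0,0],[0,0,0],[0,0,0],[0,0,0],[0,0,0]], fingers=[1,1,1,1,1])

```text
time: 6.07
tcp_pos: [0.5944, 0.0842, 0.13]
orientation: [0.815, 0.58, -0.0, -0.0]
wrist_force: [-0.7, 1.0, 0.1]
finger_gap: 0.0002
finger_force: 0.4
```

```bash
python3 rd.py w7
```

```text
[0.5944 0.0842 0.13  ] [-0.7  1.   0.1] 6.0667
dial z 0.1317 READ 5.88 ((np.float64(200.0), np.float64(205.0)), np.float32(38.99924), np.float32(226.9885))
```

Reading 5.9 mm, about half travel. I'll lift off, turn 90° so the 22 mm pad width lies along the rolling direction, and move above the knob.

Converted, -95 mm / 600 = -0.1583, -85 mm / 600 = -0.1417, 1.28 rad / 6.2832 = 0.2037.

step_arm(translation=[[0,0,0.025],[0,0,0.0667],[-0.0167,-0.0133,0.1],[-0.0417,-0.0333,0.1],[-0.0667,-0.0583,0.1],[-0.0917,-0.0833,0.1],[-0.1167,-0.1083,0.1],[-0.1417,-0.125,0.1],[-0.1583,-0.1383,0.0833],[-0.1583,-0.1383,0.05],[-0.1583,-0.1383,0.0167],[-0.1583,-0.1383,0]], angular=[[0,0,0],[0,0,0.0159],[0,0,0.0318],[0,0,0.0509],[0,0,0.07],[0,0,0.0891],[0,0,0.1082],[0,0,0.1273],[0,0,0.1464],[0,0,0.1655],[0,0,0.1846],[0,0,0.2037]], fingers=[1,1,1,1,1,1,1,1,1,1,1,1])

```text
time: 7.12
tcp_pos: [0.4987, 0.0007, 0.1285]
orientation: [0.305, 0.952, -0.0, -0.001]
wrist_force: [-0.3, 0.7, -0.6]
finger_gap: 0.0002
finger_force: 0.0
```

Converted, -40 mm / 600 = -0.0667, -30 mm / 600 = -0.05, 0.291 rad / 6.2832 = 0.0463.

step_arm(translation=[[0,0,0],[0,0,-0.0167],[0,0,-0.0333],[0,0,-0.05],[0,0,-0.0667],[0,0,-0.0667],[0,0,-0.0667]], angular=[[0,0,0.0159],[0,0,0.0318],[0,0,0.0463],[0,0,0.0463],[0,0,0.0463],[0,0,0.0463],[0,0,0.0463]], fingers=[1,1,1,1,1,1,1])

```text
time: 7.7
tcp_pos: [0.499, 0.0012, 0.0897]
orientation: [0.167, 0.986, -0.0, -0.001]
wrist_force: [0.3, -0.3, -0.3]
finger_gap: -0.0
finger_force: 0.0
```

```bash
python3 - <<'E'
from dial import *
o,K,V,im,d=look("w8");print(o["tcp_pos"].round(4),o["orientation"].round(4),np.round(o["wrist_force"],1),o["qpos"].round(2),o["time"])
it,dt=r.get_image("top");Kt,Vt,_=cam("top");f,z=face(Kt,Vt,it,dt,c=(.5350,.1055));n=needle(f);print(z,n,"top read")
f0,z0=face(Kt,Vt,cv2.imread("pics/top0.png"),np.load("top0.npy"),c=(.535,.1055),zg=.178);print(needle(f0))
cv2.imwrite("pics/v8.png",np.hstack([im[:,:][80:480,120:520],f]))
print("knob px",proj(K,V,np.array([.4986,.002,.0815])))
E
```

```text
[0.499  0.0012 0.0897] [ 1.668e-01  9.860e-01 -1.000e-04 -7.000e-04] [ 0.3 -0.3 -0.3] [-0.15  0.35 -0.49  0.73 -0.    0.19] 7.7
0.12966733393939345 (np.float64(5.6327914903422664), (np.float64(210.0), np.float64(190.0)), np.float32(137.41615), np.float32(207.74796)) top read
(np.float64(11.962145742239823), (np.float64(200.0), np.float64(195.0)), np.float32(126.739716), np.float32(214.66267))
knob px [327.26350645 274.58236456]
```

View pics/v8.png

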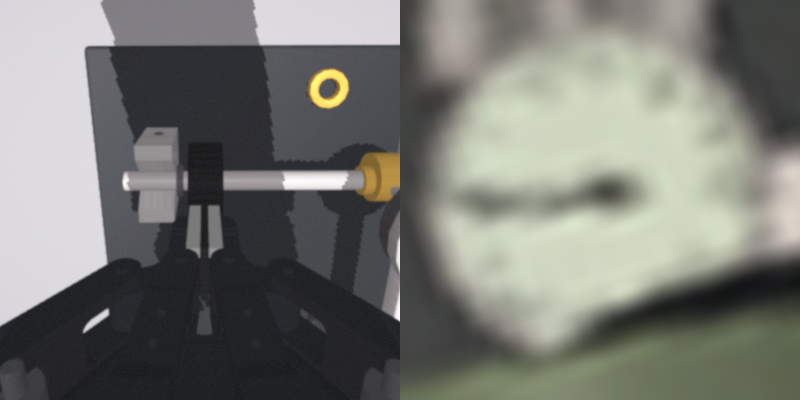

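The wrist view shows the knob at crop (205,172), centred under the fingers. The top camera sees the dial unobstructed, with the needle near 5.7, so I can read it while rolling.

```bash
python3 - <<'E'
from h import *
K,_,_=cam("wrist");V=np.load("w8V.npy");d=np.load("w8.npy")
X=np.array([.945,-.3275]);Y=np.array([.3275,.945]);O=np.array([.5182,.0587])
for u,v,z in((360,260,.0635),(420,260,.0635),(325,240,.0815),(325,255,.0815)):
    p=unproj_z(K,V,(u,v),z);q=unproj_d(K,V,(u,v),d[v,u]);print((u,v),[( (a[:2]-O)@X*1e3,(a[:2]-O)@Y*1e3,a[2]*1e3) for a in(p,q)])
o=r.get_obs();print("tcp",(o["tcp_pos"][:2]-O)@X*1e3,(o["tcp_pos"][:2]-O)@Y*1e3)
E
```

```text
(360, 260) [(np.float64(-1.320818794422288), np.float64(-40.038411493888), np.float64(63.5)), (np.float64(-1.107512450583022), np.float64(-39.9799440363924), np.float64(62.97955658880955))]
(420, 260) [(np.float64(-1.3126531429262813), np.float64(-3.723400230005416), np.float64(63.5)), (np.float64(-1.123104585004319), np.float64(-3.5839854420035206), np.float64(63.03757089102735))]
(325, 240) [(np.float64(-20.30337121549473), np.float64(-61.26684438167462), np.float64(81.5)), (np.float64(-17.423438873302906), np.float64(-61.25039642179828), np.float64(73.1075662253661))]
(325, 255) [(np.float64(-11.645212450025157), np.float64(-61.26414689264618), np.float64(81.5)), (np.float64(-9.99987924430986), np.float64(-61.25587513485197), np.float64(77.31252875784791))]
tcp 1.4887134006631928 -60.38362072127075
```

Converted, -28 mm / 600 = -0.0467, -27 mm / 600 = -0.045.

step_arm(translation=[[-0.0142,0.005,0],[-0.0142,0.005,-0.0133],[-0.0142,0.005,-0.0267],[-0.0142,0.005,-0.0367],[-0.0142,0.005,-0.0433],[-0.0142,0.005,-0.045],[-0.0142,0.005,-0.0467],[-0.0142,0.005,-0.0467]], angular=[[0,0,0],[0,0,0],[0,0,0],[0,0,0],[0,0,0],[0,0,0],[0,0,0],[0,0,0]], fingers=[1,1,1,1,1,1,1,1])

```text
time: 8.47
tcp_pos: [0.491, 0.0042, 0.0621]
orientation: [0.166, 0.986, -0.0, -0.0]
wrist_force: [0.2, 0.1, -0.4]
finger_gap: -0.0004
finger_force: 0.0
```

Converted, -2 mm / 600 = -0.0033, -1.5 mm / 600 = -0.0025.

step_arm(translation=[[0,0,-0.0008],[0,0,-0.0017],[0,0,-0.0025],[0,0,-0.0033],[0,0,-0.0033],[0,0,-0.0033]], angular=[[0,0,0],[0,0,0],[0,0,0],[0,0,0],[0,0,0],[0,0,0]], fingers=[1,1,1,1,1,1])

```text
time: 8.97
tcp_pos: [0.491, 0.0043, 0.0604]
orientation: [0.166, 0.986, -0.0, 0.0]
wrist_force: [0.2, 0.3, 0.3]
finger_gap: -0.0003
finger_force: 0.0
```

step_arm(translation=[[0,0,-0.0005],[0,0,-0.001],[0,0,-0.0015],[0,0,-0.0015],[0,0,-0.0015]], angular=[[0,0,0],[0,0,0],[0,0,0],[0,0,0],[0,0,0]], fingers=[1,1,1,1,1])

```text
time: 9.38
tcp_pos: [0.491, 0.0043, 0.0594]
orientation: [0.166, 0.986, 0.0, -0.0]
wrist_force: [0.0, 0.4, -0.1]
finger_gap: 0.0005
finger_force: 0.0
```

Converted, -0.6 mm / 600 = -0.001, -0.3 mm / 600 = -0.0005.

step_arm(translation=[[0,0,-0.0005],[0,0,-0.001],[0,0,-0.001],[0,0,-0.001]], angular=[[0,0,0],[0,0,0],[0,0,0],[0,0,0]], fingers=[1,1,1,1])

```text
time: 9.72
tcp_pos: [0.491, 0.0043, 0.0589]
orientation: [0.166, 0.986, 0.0, -0.0]
wrist_force: [0.2, -0.3, -0.0]
finger_gap: -0.0003
finger_force: 0.0
```

Converted, -0.5 mm / 600 = -0.0008, -0.3 mm / 600 = -0.0005.

step_arm(translation=[[0,0,-0.0005],[0,0,-0.0008],[0,0,-0.0008],[0,0,-0.0008]], angular=[[0,0,0],[0,0,0],[0,0,0],[0,0,0]], fingers=[1,1,1,1])

```text
time: 10.05
tcp_pos: [0.4911, 0.0043, 0.0585]
orientation: [0.166, 0.986, -0.0, 0.0]
wrist_force: [-0.3, 0.5, 0.6]
finger_gap: -0.0003
finger_force: 0.5
```

Near contact.

Converted, -0.3 mm / 600 = -0.0005, -0.2 mm / 600 = -0.0003.

step_arm(translation=[[0,0,-0.0003],[0,0,-0.0005],[0,0,-0.0005]], angular=[[0,0,0],[0,0,0],[0,0,0]], fingers=[1,1,1])

```text
time: 10.3
tcp_pos: [0.4911, 0.0042, 0.0583]
orientation: [0.166, 0.986, -0.0, 0.0]
wrist_force: [-1.0, 0.6, 3.9]
finger_gap: -0.0002
finger_force: 2.0
```

Converted, -0.2 mm / 600 = -0.0003, -0.1 mm / 600 = -0.0002.

step_arm(translation=[[0,0,-0.0002],[0,0,-0.0003],[0,0,-0.0003]], angular=[[0,0,0],[0,0,0],[0,0,0]], fingers=[1,1,1])

```text
time: 10.55
tcp_pos: [0.4912, 0.0042, 0.0582]
orientation: [0.166, 0.986, -0.0, 0.0]
wrist_force: [-1.8, -0.6, 5.4]
finger_gap: -0.0
finger_force: 3.0
```

Converted, 7.6 mm / 600 = 0.0127, 5.4 mm / 600 = 0.009.

step_arm(translation=[[0.0017,-0.0005,0],[0.0033,-0.0012,0],[0.005,-0.0017,0],[0.007,-0.0023,0],[0.009,-0.0032,0],[0.011,-0.0038,0],[0.0127,-0.0043,0],[0.0127,-0.0043,0]], angular=[[0,0,0],[0,0,0],[0,0,0],[0,0,0],[0,0,0],[0,0,0],[0,0,0],[0,0,0]], fingers=[1,1,1,1,1,1,1,1])

```text
time: 11.22
tcp_pos: [0.499, 0.0016, 0.0584]
orientation: [0.166, 0.986, 0.0, 0.0]
wrist_force: [-0.8, -0.2, 6.2]
finger_gap: 0.0001
finger_force: 3.5
```

```bash
cat > tp.py <<'E'
from dial import *
K,V,_=cam("top");a=[]
for i in range(1):
    it,dt=r.get_image("top");f,z=face(K,V,it,dt,c=(.535,.1055),zg=.1317);n=needle(f);a.append(n[0])
o=r.get_obs();print("TOP READ",np.round(a,2),n[1:],o["tcp_pos"].round(4),np.round(o["wrist_force"],1),o["time"])
cv2.imwrite(f"pics/tp_{o['time']:.1f}.png",f)
E
python3 tp.py
```

```text
TOP READ [6.37] ((np.float64(200.0), np.float64(195.0)), np.float32(129.11023), np.float32(208.3616)) [0.499  0.0016 0.0584] [-1.3  0.1  7.5] 11.2667
```

Rolling towards +x raised the reading from 5.65 to 6.4. I'll therefore roll the other way, towards −x, down to the lowest point and on to the highest.

Converted, -9.5 mm / 600 = -0.0158, -7.1 mm / 600 = -0.0118.

step_arm(translation=[[-0.004,0.0013,0],[-0.0078,0.0027,0],[-0.0118,0.0042,0],[-0.0158,0.0055,0],[-0.0158,0.0055,0],[-0.0158,0.0055,0.0067],[0.0118,-0.0042,0.0067],[0.0118,-0.0042,0.0067],[0.0118,-0.0042,0.0017],[0.0118,-0.0042,0.0005],[0.0118,-0.0042,0],[0.0118,-0.0042,0]], angular=[[0,0,0],[0,0,0],[0,0,0],[0,0,0],[0,0,0],[0,0,0],[0,0,0],[0,0,0],[0,0,0],[0,0,0],[0,0,0],[0,0,0]], fingers=[1,1,1,1,1,1,1,1,1,1,1,1])

```text
time: 12.27
tcp_pos: [0.5055, -0.0008, 0.0583]
orientation: [0.166, 0.986, -0.0, 0.0]
wrist_force: [0.1, -0.1, 7.6]
finger_gap: 0.0001
finger_force: 3.5
```

```bash
python3 tp.py
```

```text
TOP READ [5.41] ((np.float64(205.0), np.float64(190.0)), np.float32(125.95621), np.float32(208.55844)) [ 0.5055 -0.0008  0.0584] [-0.5  0.   6.6] 12.3167
```

Converted, -16 mm / 600 = -0.0267, 5.5 mm / 600 = 0.0092.

step_arm(translation=[[-0.0042,0.0015,0],[-0.0087,0.003,0],[-0.0133,0.0045,0],[-0.0178,0.0062,0],[-0.0223,0.0077,0],[-0.0267,0.0092,0],[-0.0267,0.0092,0],[-0.0267,0.0092,0.0067],[0,0,0.0067],[0,0,0.0033],[0,0,0.0005],[0,0,0]], angular=[[0,0,0],[0,0,0],[0,0,0],[0,0,0],[0,0,0],[0,0,0],[0,0,0],[0,0,0],[0,0,0],[0,0,0],[0,0,0],[0,0,0]], fingers=[1,1,1,1,1,1,1,1,1,1,1,1])

```text
time: 13.32
tcp_pos: [0.506, -0.001, 0.0583]
orientation: [0.166, 0.986, -0.0, 0.001]
wrist_force: [-0.6, -0.1, 8.8]
finger_gap: -0.0002
finger_force: 4.5
```

```bash
python3 tp.py
```

```text
TOP READ [4.56] ((np.float64(195.0), np.float64(195.0)), np.float32(137.01369), np.float32(208.2027)) [ 0.506  -0.001   0.0584] [ 1.1 -1.   7.5] 13.3667
```

Converted, -16 mm / 600 = -0.0267, -13.4 mm / 600 = -0.0223.

step_arm(translation=[[-0.0042,0.0015,0],[-0.0087,0.003,0],[-0.0133,0.0045,0],[-0.0178,0.0062,0],[-0.0223,0.0077,0],[-0.0267,0.0092,0],[-0.0267,0.0092,0],[-0.0267,0.0092,0.0067],[0,0,0.0067],[0,0,0.0033],[0,0,0.0005],[0,0,0]], angular=[[0,0,0],[0,0,0],[0,0,0],[0,0,0],[0,0,0],[0,0,0],[0,0,0],[0,0,0],[0,0,0],[0,0,0],[0,0,0],[0,0,0]], fingers=[1,1,1,1,1,1,1,1,1,1,1,1])

```text
time: 14.37
tcp_pos: [0.506, -0.001, 0.0583]
orientation: [0.166, 0.986, -0.0, 0.001]
wrist_force: [-0.3, -0.7, 8.6]
finger_gap: 0.0003
finger_force: 4.5
```

```bash
python3 tp.py
```

```text
TOP READ [4.45] ((np.float64(195.0), np.float64(195.0)), np.float32(138.87796), np.float32(208.1262)) [ 0.506  -0.0009  0.0584] [-0.6 -0.7  7.1] 14.4167
```

Converted, -16 mm / 600 = -0.0267, -13.4 mm / 600 = -0.0223.

step_arm(translation=[[-0.0042,0.0015,0.0002],[-0.0087,0.003,0.0002],[-0.0133,0.0045,0.0002],[-0.0178,0.0062,0.0002],[-0.0223,0.0077,0.0002],[-0.0267,0.0092,0.0002],[-0.0267,0.0092,0.0002],[-0.0267,0.0092,0.0067],[0,0,0.0067],[0,0,0.0033],[0,0,0.0005],[0,0,0.0002]], angular=[[0,0,0],[0,0,0],[0,0,0],[0,0,0],[0,0,0],[0,0,0],[0,0,0],[0,0,0],[0,0,0],[0,0,0],[0,0,0],[0,0,0]], fingers=[1,1,1,1,1,1,1,1,1,1,1,1])

```text
time: 15.42
tcp_pos: [0.506, -0.001, 0.0583]
orientation: [0.166, 0.986, -0.0, 0.0]
wrist_force: [1.6, -0.7, 8.6]
finger_gap: -0.0002
finger_force: 3.8
```

```bash
python3 tp.py
```

```text
TOP READ [5.55] ((np.float64(205.0), np.float64(195.0)), np.float32(126.795815), np.float32(208.18997)) [ 0.5059 -0.0009  0.0584] [0.9 0.7 5.9] 15.4667
```

Converted, -16 mm / 600 = -0.0267, -13.4 mm / 600 = -0.0223.

step_arm(translation=[[-0.0042,0.0015,0],[-0.0087,0.003,0],[-0.0133,0.0045,0],[-0.0178,0.0062,0],[-0.0223,0.0077,0],[-0.0267,0.0092,0],[-0.0267,0.0092,0],[-0.0267,0.0092,0.0067],[0,0,0.0067],[0,0,0.0033],[0,0,0.0005],[0,0,0]], angular=[[0,0,0],[0,0,0],[0,0,0],[0,0,0],[0,0,0],[0,0,0],[0,0,0],[0,0,0],[0,0,0],[0,0,0],[0,0,0],[0,0,0]], fingers=[1,1,1,1,1,1,1,1,1,1,1,1])

```text
time: 16.47
tcp_pos: [0.5059, -0.0009, 0.0583]
orientation: [0.166, 0.986, -0.0, 0.0]
wrist_force: [1.4, -0.3, 9.2]
finger_gap: -0.0001
finger_force: 4.3
```

```bash
python3 tp.py
```

```text
TOP READ [6.94] ((np.float64(190.0), np.float64(190.0)), np.float32(129.64545), np.float32(208.6167)) [ 0.5059 -0.0009  0.0584] [ 0.6 -0.   6.4] 16.5167
```

The minimum (about 4.4) was passed two strokes ago. A sinusoid estimate puts the maximum roughly 78° further on, about 33 mm of draw.

Converted, -16 mm / 600 = -0.0267, -13.4 mm / 600 = -0.0223.

step_arm(translation=[[-0.0042,0.0015,0],[-0.0087,0.003,0],[-0.0133,0.0045,0],[-0.0178,0.0062,0],[-0.0223,0.0077,0],[-0.0267,0.0092,0],[-0.0267,0.0092,0],[-0.0267,0.0092,0.0067],[0,0,0.0067],[0,0,0.0033],[0,0,0.0007],[0,0,0.0002]], angular=[[0,0,0],[0,0,0],[0,0,0],[0,0,0],[0,0,0],[0,0,0],[0,0,0],[0,0,0],[0,0,0],[0,0,0],[0,0,0],[0,0,0]], fingers=[1,1,1,1,1,1,1,1,1,1,1,1])

```text
time: 17.52
tcp_pos: [0.5058, -0.0009, 0.0583]
orientation: [0.166, 0.986, -0.0, 0.0]
wrist_force: [0.0, -0.2, 8.1]
finger_gap: -0.0001
finger_force: 3.9
```

```bash
python3 tp.py; python3 - <<'E'
import numpy as np,glob,cv2
from dial import needle
from scipy.optimize import curve_fit
fs=sorted(glob.glob("pics/tp_*.png"),key=lambda s:float(s[8:-4]));y=np.array([needle(cv2.imread(f))[0] for f in fs])
t=np.r_[0,10,10+17*np.arange(1,len(y)-1)]
f=lambda t,m,k,t0:m-2*np.cos(k*t/24-t0)
p,c=curve_fit(f,t,y,[6.4,1,1.5]);print(y.round(2),p,np.sqrt(np.diag(c)),(y-f(t,*p)).round(2));print("mm still to go",(np.pi+p[2])*24/p[1]-t[-1])
E
```

```text
TOP READ [8.23] ((np.float64(195.0), np.float64(195.0)), np.float32(118.27724), np.float32(208.88889)) [ 0.5057 -0.0009  0.0584] [-0.3 -1.   4.9] 17.5667
[6.37 5.41 4.56 4.45 5.55 6.94 8.23] [6.3686316  1.06185058 1.55693916] [0.06284861 0.02901224 0.04976444] [ 0.03 -0.08  0.06 -0.07  0.01 -0.06  0.11]
mm still to go 11.196451845026047
```

Converted, -10.4 mm / 600 = -0.0173, -8.3 mm / 600 = -0.0138.

step_arm(translation=[[-0.0035,0.0012,0],[-0.007,0.0023,0],[-0.0103,0.0037,0],[-0.0138,0.0048,0],[-0.0173,0.006,0],[-0.0173,0.006,0]], angular=[[0,0,0],[0,0,0],[0,0,0],[0,0,0],[0,0,0],[0,0,0]], fingers=[1,1,1,1,1,1])

```text
time: 18.07
tcp_pos: [0.4949, 0.003, 0.0584]
orientation: [0.166, 0.986, -0.0, 0.0]
wrist_force: [-0.2, -0.1, 6.1]
finger_gap: 0.0001
finger_force: 2.9
```

```bash
python3 tp.py
```

```text
TOP READ [8.56] ((np.float64(195.0), np.float64(195.0)), np.float32(148.87395), np.float32(208.80168)) [0.4949 0.0029 0.0584] [ 0.8 -0.1  7. ] 18.1167
```

Converted, -5 mm / 600 = -0.0083, 1.7 mm / 600 = 0.0028.

step_arm(translation=[[-0.0083,0.0028,0],[-0.0083,0.0028,0]], angular=[[0,0,0],[0,0,0]], fingers=[1,1])

```text
time: 18.28
tcp_pos: [0.4887, 0.005, 0.0579]
orientation: [0.166, 0.986, 0.0, -0.001]
wrist_force: [-0.6, 0.1, 5.5]
finger_gap: 0.0
finger_force: 2.6
```

```bash
python3 tp.py
```

```text
TOP READ [8.37] ((np.float64(195.0), np.float64(195.0)), np.float32(138.26704), np.float32(209.23502)) [0.4888 0.005  0.0579] [-0.9  0.4  5.1] 18.3333
```

```bash
cat > fit.py <<'E'
import numpy as np,glob,cv2,sys
from dial import needle
from scipy.optimize import curve_fit
fs=sorted(glob.glob("pics/tp_*.png"),key=lambda s:float(s[8:-4]));y=np.array([needle(cv2.imread(f))[0] for f in fs])
t=np.array([0,10,27,44,61,78,95]+[float(a) for a in sys.argv[1:]]);
f=lambda t,m,k,t0:m-2*np.cos(k*t/24-t0)
p,c=curve_fit(f,t,y,[6.4,1,1.5]);print(y.round(2),p,np.sqrt(np.diag(c)),(y-f(t,*p)).round(2));print("max at",(np.pi+p[2])*24/p[1])
E
python3 fit.py 106 111.3
```

```text
[6.37 5.41 4.56 4.45 5.55 6.94 8.23 8.56 8.37] [6.41891557 1.04458693 1.52937881] [0.0451666  0.02303161 0.04478858] [ 0.03 -0.09  0.01 -0.11 -0.01 -0.06  0.1   0.15 -0.02]
max at 107.31832036596258
```

Converted, 13.5 mm / 600 = 0.0225, 5 mm / 600 = 0.0083.

step_arm(translation=[[0,0,0.0083],[0.0225,-0.0078,0.0083],[0.0225,-0.0078,0.0083],[0.0225,-0.0078,0.0033],[0.0225,-0.0078,0.0008],[0.0225,-0.0078,0.0002],[0.0225,-0.0078,0.0002]], angular=[[0,0,0],[0,0,0],[0,0,0],[0,0,0],[0,0,0],[0,0,0],[0,0,0]], fingers=[1,1,1,1,1,1,1])

```text
time: 18.92
tcp_pos: [0.5032, -0.0002, 0.0584]
orientation: [0.166, 0.986, -0.0, -0.0]
wrist_force: [0.3, -0.1, 5.8]
finger_gap: -0.0002
finger_force: 3.0
```

step_arm(translation=[[-0.004,0.0013,0],[-0.008,0.0027,0],[-0.012,0.0042,0],[-0.016,0.0055,0],[-0.0188,0.0065,0],[-0.0188,0.0065,0]], angular=[[0,0,0],[0,0,0],[0,0,0],[0,0,0],[0,0,0],[0,0,0]], fingers=[1,1,1,1,1,1])

```text
time: 19.42
tcp_pos: [0.492, 0.0039, 0.0583]
orientation: [0.166, 0.986, 0.0, -0.0]
wrist_force: [0.7, -0.6, 5.7]
finger_gap: -0.0
finger_force: 3.0
```

```bash
python3 tp.py; python3 fit.py 106 111.3 123.3
```

```text
TOP READ [7.73] ((np.float64(190.0), np.float64(185.0)), np.float32(135.58649), np.float32(208.23103)) [0.492  0.0039 0.0583] [ 0.5 -0.7  5.3] 19.4667
[6.37 5.41 4.56 4.45 5.55 6.94 8.23 8.56 8.37 7.73] [6.38102263 1.06640821 1.55999378] [0.03418464 0.01450605 0.03886052] [ 0.01 -0.09  0.05 -0.08 -0.02 -0.1   0.08  0.18  0.05 -0.08]
max at 105.81133353783743
```

The reading fell past the peak (7.7), so the maximum is bracketed at t ≈ 106. I'll roll back 17 mm.

Converted, 13.9 mm / 600 = 0.0232, 11 mm / 600 = 0.0183.

step_arm(translation=[[0,0,0.005],[-0.004,0.0013,0.005],[-0.004,0.0013,0.0008],[-0.004,0.0013,0],[0.0005,-0.0002,0],[0.005,-0.0017,0],[0.0095,-0.0033,0],[0.0138,-0.0048,0],[0.0183,-0.0063,0],[0.0232,-0.008,0],[0.0232,-0.008,0],[0.0232,-0.008,0]], angular=[[0,0,0],[0,0,0],[0,0,0],[0,0,0],[0,0,0],[0,0,0],[0,0,0],[0,0,0],[0,0,0],[0,0,0],[0,0,0],[0,0,0]], fingers=[1,1,1,1,1,1,1,1,1,1,1,1])

```text
time: 20.47
tcp_pos: [0.5067, -0.0012, 0.0584]
orientation: [0.166, 0.986, 0.0, 0.0]
wrist_force: [-0.4, -0.6, 5.7]
finger_gap: 0.0001
finger_force: 2.8
```

```bash
python3 tp.py; python3 fit.py 106 111.3 123.3 106.0
```

```text
TOP READ [8.56] ((np.float64(195.0), np.float64(195.0)), np.float32(148.56471), np.float32(208.84108)) [ 0.5068 -0.0012  0.0584] [-0.8 -0.5  5.5] 20.5167
[6.37 5.41 4.56 4.45 5.55 6.94 8.23 8.56 8.37 7.73 8.56] [6.39876967 1.06419522 1.55451437] [0.03578654 0.01597518 0.04273807] [ 0.   -0.1   0.03 -0.1  -0.03 -0.11  0.07  0.16  0.03 -0.11  0.16]
max at 105.90779434980924
```

Converted, 95 mm / 600 = 0.1583, 65 mm / 600 = 0.1083.

step_arm(translation=[[0,0,0.005],[0,0,0.025],[0,0,0.0583],[0.0167,0.0283,0.1083],[0.0333,0.0667,0.1583],[0.05,0.0833,0.1583],[0.0633,0.0867,0.1583],[0.0633,0.0867,0.1583],[0.0633,0.0867,0.1583]], angular=[[0,0,0],[0,0,0],[0,0,0],[0,0,0],[0,0,0],[0,0,0],[0,0,0],[0,0,0],[0,0,0]], fingers=[1,1,1,1,1,1,1,1,1])

```text
time: 21.27
tcp_pos: [0.5431, 0.0505, 0.1516]
orientation: [0.166, 0.986, -0.0, -0.002]
wrist_force: [0.2, -0.3, -0.3]
finger_gap: 0.0003
finger_force: 0.0
```

```bash
python3 rd.py w9; python3 - <<'E'
import cv2,numpy as np
im=cv2.imread("pics/w9.png");f=cv2.imread("pics/f_w9.png")
cv2.imwrite("pics/v9.png",np.hstack([cv2.copyMakeBorder(cv2.resize(im,(400,300)),0,100,0,0,0),f]))
E
```

```text
[0.5431 0.0505 0.1516] [ 0.2 -0.3 -0.3] 21.2667
dial z 0.1317 READ 8.39 ((np.float64(205.0), np.float64(200.0)), np.float32(46.28939), np.float32(248.93304))
```

View pics/v9.png

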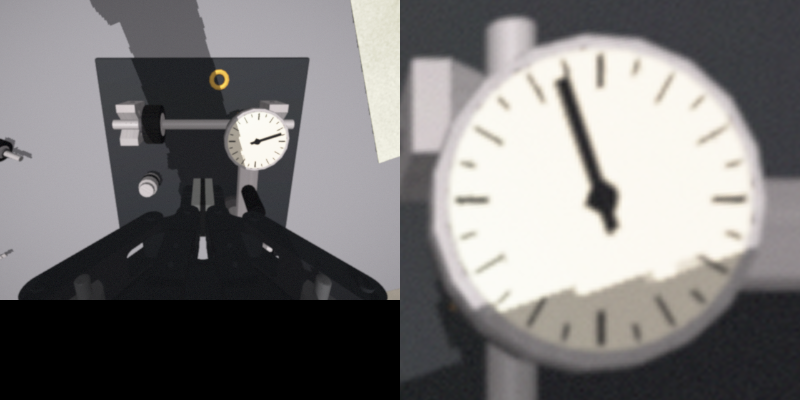

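The needle stands at 8.4 mm, which matches the fitted peak. The shaft lies in both V-blocks, and the spacer and objective are unmoved. The gripper is clear, so I'm handing in.

```bash
python3 -c "
from bench import r
print(r.close_job())"
```

```text
the job is handed in; nothing more can be done
None
```

I handed the job in with the cam's high point under the plunger: the needle reads about 8.4 mm after a lowest reading of about 4.4 mm, the plunger never neared its end, the shaft looks seated in both V-blocks, and no other thing was touched; I rolled slightly past the peak to bracket it, then back.

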